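# Draw the blue-capped flask out of the viewer

## Robot

A 6-joint arm with a two-finger parallel gripper is mounted at the origin on the work surface. World frame = base frame: x ahead of the robot, y to its left, z up, the work surface at z = 0. Lengths are in m, angles in rad, forces in N, time in s.
With the tool pointing down it reaches from about 0.4 to 0.825 m from the base axis. Payload 7 kg.
Tool frame: the origin (TCP) lies midway between the tips of the shut fingers; the grasp point (between the pads) lies 19 mm behind it (grip_point_offset is the distance from the TCP to the grasp point, in m); z points along the fingers, y is the direction in which the jaws open and shut (so a half turn about z gives the same grasp; the last joint's range is limited). The gripper opens to 88 mm and grips with 3 to 60 N. Pads are 19 mm wide; open, the fingers measure 130 mm over their backs; the gripper's body (78 mm by 193 mm) begins 47 mm behind the grasp point.
Start: joints at [-0.816, 0.359, 0.012, 0, -1.224, -0.288], TCP at [0.304, -0.603, 0.227] pointing down, gripper open.
Joint ranges: [-3.07, 3.07], [-1.43, 2.12], [-1.02, 1.25], [-3.03, 1.67], [-3.05, -0], [-3.03, 3.03]. Speed limits (rad/s): [2.39, 2.39, 3.01, 3.14, 3.14, 3.14].

## Interface

Orientations are given as a unit quaternion [x, y, z, w].
In Python, from workcell import * gives the robot as it stands.
- The arm moves only by the tool arm_command, never from a script. Its arguments are lists of equal length, an entry for each row: "xyz": the shift along the tool's x, y, z in units of 40 mm (1.0 is 40 mm), a list of three; "roll": the turn about the tool's z in units of 5 degrees (1.0 is 5 degrees); "grip": the opening, from 0 (shut) to 1 (fully open). In form: {"xyz": [[x, y, z], ...], "roll": [roll, ...], "grip": [grip, ...]}. A call has 1 to 5 rows; each row is the pose to reach, as a shift and turn from the pose measured when the call began, along the tool's axes at that moment; what a row does not reach only later rows make up. A row lasts 1/12 s, in which the tool goes at most 41.7 mm and 7.16 degrees, less where a joint would pass 70% of its speed; a pose out of reach is approached as far as the arm can. A call with a gripper value outside its range is refused whole. The fingers move at their own pace and stop on an object; "force" is the grip in N (left out, the last holds). Time passes only in rows, so rows that repeat a pose let the fingers close. It gives the time, the measured TCP pose, the force and the opening at its end, in the units of the state.
- sense(): the state, without advancing time (a new reading comes with each control period).
- snapshot(name): name is "side" or "top" or "wrist"; returns a dict with "img" (384x512x3 uint8, red, green, blue), "camera_matrix" (3x3 intrinsics, pixels), "T" (4x4, takes a point from camera to world coordinates); the wrist camera has in their place "tool_from_camera" (4x4, takes a point from camera to tool coordinates, whose origin is the TCP and whose axes are the flange's). Camera axes: x right, y up, looking along -z (the intrinsics and any distortion apply to the point x, -y, -z); pixel columns grow to the right and rows downward; lengths in m; the calibration is good to about 2 mm. A picture is of the moment at which its call begins: read the wrist's pose just before it. There is no depth.
- finish_job(): hands the job in, once; it reports no verdict.
The state is a dict: "time": time; "joint_pos": joint angles; "joint_vel": joint speeds; "tau": joint torques, N m; "ee_pos": TCP position; "orientation": TCP orientation; "ft_force": force on the tool from outside, world axes, zero at the start; "moment": the same for the moment, N m; "opening": finger opening in m.
Only numpy, scipy, OpenCV 4.12 (cv2) and the standard library are available. Lean on these libraries where they do the work, as an engineer would, in place of code of your own. Each camera call takes 0.05 s, during which the arm holds its last target. There are 200 camera calls.

## Task

On the two-lane flask viewer, hook a closed fingertip behind the lip of the slider that carries the blue-capped flask and draw that slider all the way out to its end stop, then leave it there and move clear. Do not pinch the lip, push on its yellow front or touch the flasks: the flask rides out lying flat in its nest, and the orange-capped flask's slider and the loose things around stay where they are.

Things in the scene. Friction and masses are not known exactly. Their poses are not given: they have to be found in the camera images.
- viewer: white fixed bench-top flask viewer, 290 x 260 mm, two slider lanes 62 mm either side of its middle. Origin: on the bench midway under the two lamp heads (44 mm dia, bottom 151 mm up; arms reach 224 mm; 158 mm behind the lips when sliders are in). -x points to its front (robot side, turned up to 0.25 rad), +y to its left lane, z up. Lips' top edges 94 mm above the bench.
- lip_left (a point): lip of the left slider (viewer +y lane): upright aluminium plate across its front, 88 mm wide, 24 tall, 8 thick with its yellow front. Origin: middle of the top edge of its rear face (the face to hook, looking to +x at the flask). Axes as the viewer's; moves with the slider. Slider floor 24 mm below this origin, bare for 86 mm back to the flask's cap. Draws out along -x.
- lip_right (a point): lip of the right slider (viewer -y lane): upright aluminium plate across its front, 88 mm wide, 24 tall, 8 thick with its yellow front. Origin: middle of the top edge of its rear face (the face to hook, looking to +x at the flask). Axes as the viewer's; moves with the slider. Slider floor 24 mm below this origin, bare for 86 mm back to the flask's cap. Draws out along -x.
- slider_left (a joint): how far the left slider is drawn out, m: 0 fully in, 0.120 fully out at its end stop; starts at 0. Sliding friction about 2 N plus light damping; no spring, it stays where it is left. Slider 0.4 kg.
- slider_right (a joint): how far the right slider is drawn out, m: 0 fully in, 0.120 fully out at its end stop; starts at 0. Sliding friction about 2 N plus light damping; no spring, it stays where it is left. Slider 0.4 kg.
- blue_flask_mid (a point): mid-body of the empty clear flask with blue screw cap, 35 to 70 g, lying flat: body 70 x 52 x 26 mm, point half-way up; cap (25 mm dia) points to its -x and ends 72 mm from this point. Loose in an 8 mm rimmed nest (2 mm play) of one of the sliders, under a lamp; which slider varies. Its top is 2 mm above the lip's top.
- orange_flask_mid (a point): mid-body of the empty clear flask with orange screw cap, 35 to 70 g, lying flat: body 70 x 52 x 26 mm, point half-way up; cap (25 mm dia) points to its -x and ends 72 mm from this point. Loose in an 8 mm rimmed nest (2 mm play) of one of the sliders, under a lamp; which slider varies. Its top is 2 mm above the lip's top.
- spare_flask_mid (a point): mid-body of the empty clear flask with white screw cap, 50 g, lying flat: body 70 x 52 x 26 mm, point half-way up; cap (25 mm dia) points to its -x and ends 72 mm from this point. Lies loose on the bench beside the viewer; leave alone.
- bottle: white plastic bottle with red cap, 60 mm dia, 140 mm tall, standing loose on the bench near the viewer; origin: centre of its underside. Leave alone.
- tip_box: green box with a white top and yellow dots, 85 x 85 x 59 mm, loose on the bench near the viewer; origin: centre of its underside. Leave alone.
There are look-alikes about, which are no part of the job. What is shaped like the part that bears blue_flask_mid but black or pink is not meant. Leave any pink look-alike of the part that bears orange_flask_mid alone.

How it is judged:
On the way:
1. the slider with the blue-capped flask is more than half-way out with the fingers bearing on its lip (((y of blue_flask_mid in the frame of viewer above 0.03 m and value of joint slider_left above 0.06 m and contact force between the fingers and slider_left_c6 above 0.5 N) or (y of blue_flask_mid in the frame of viewer below -0.03 m and value of joint slider_right above 0.06 m and contact force between the fingers and slider_right_c6 above 0.5 N))), for 0.1 s.
At the end, for the whole second after the job is handed in: The slider with the blue-capped flask is out to within 7 mm of its end stop with the flask lying flat in its nest (within 0.08 rad and about 6 mm in height) and at rest; the orange-capped flask is within 12 mm of its start, lying flat in its nest (((y of blue_flask_mid in the frame of viewer above 0.03 m and value of joint slider_left above 0.113 m) or (y of blue_flask_mid in the frame of viewer below -0.03 m and value of joint slider_right above 0.113 m)) and x of blue_flask_mid in the frame of viewer below -0.108 m and z of blue_flask_mid in the frame of viewer between 0.078 and 0.089 m and angle between each of blue_flask_mid, orange_flask_mid's own z axis and vertical below 0.08 rad and z of orange_flask_mid in the frame of viewer between 0.078 and 0.089 m and distance of orange_flask_mid from where it was at the start of the episode below 0.012 m and linear speed of blue_flask below 0.02 m/s); the robot touches nothing.
It fails at once if the orange-capped flask's slider is drawn out (its flask moved over 15 mm) (distance of orange_flask_mid from where it was at the start of the episode above 0.015 m).
It fails at once if a flask in the viewer is touched (over 0.5 N) (contact force between any of the fingers, the arm and blue_flask above 0.5 N or contact force between any of the fingers, the arm and orange_flask above 0.5 N).
It fails at once if a flask is lifted out of its nest or tipped (z of any of blue_flask_mid, orange_flask_mid in the frame of viewer above 0.091 m or angle between any of blue_flask_mid, orange_flask_mid's own z axis and vertical above 0.25 rad).
It fails at once if a lip is pinched or pushed from its yellow front (over 3 N) (contact force between any of the fingers, the arm and slider_left_c7 above 3 N or contact force between any of the fingers, the arm and slider_right_c7 above 3 N).
It fails at once if a loose thing beside the viewer is moved over 20 mm (distance of any of spare_flask_mid, bottle, tip_box from where it was at the start of the episode above 0.02 m).
It also fails if it takes over 35 s, if anything falls off the work surface, if the arm or the gripper's body presses on something with over 40 N, if the wrist force passes 120 N, or if a joint passes its speed limit or range.

## Working session

There is one attempt and no reset: what is moved stays moved. The work goes in short steps, Python scripts to look and compute and a tool call to move; the robot and the scene stay as the last step left them, time stands still between calls to the robot, and variables do not carry over. Pictures are saved under pics/ and viewed, about 8 in all and at most 12, crops included, and the job is handed in when it is done.

Besides the shell and the picture viewer there is one more tool, called after "Emit:" as name(argument=value, ...), one argument or row to a line, values as JSON. arm_command: Moves the arm, as the interface text tells. Its arguments: {"type":"object","properties":{"xyz":{"type":"array","items":{"type":"array","items":{"type":"number"}}},"roll":{"type":"array","items":{"type":"number"}},"grip":{"type":"array","items":{"type":"number"}},"force":{"type":"number"}},"required":["xyz","roll","grip"]}

```bash
mkdir -p pics; python3 - <<'E'
from workcell import *
import cv2,numpy as np
s=sense();print({k:np.round(v,3) for k,v in s.items()})
ims=[]
for n in ["top","side"]:
    d=snapshot(n);cv2.imwrite(f"pics/{n}0.png",d["img"][:,:,::-1]);np.savez(f"{n}0.npz",**d);print(n,d["camera_matrix"],d["T"].round(3),d.keys())
E
```

```text
{'time': np.float64(0.0), 'joint_pos': array([-0.816,  0.359,  0.011, -0.   , -1.224, -0.288]), 'joint_vel': array([ 0.001, -0.   ,  0.002, -0.   ,  0.001,  0.001]), 'tau': array([ 1.0000e-03, -5.8271e+01,  2.9305e+01,  6.9970e+00,  7.0000e-03,
       -0.0000e+00]), 'ee_pos': array([ 0.304, -0.602,  0.226]), 'orientation': array([-0.231,  0.973,  0.001, -0.   ]), 'ft_force': array([-1.034,  0.264,  1.209]), 'moment': array([ 0.007, -0.03 , -0.01 ]), 'opening': np.float64(0.088)}
top [[401.66879891   0.         252.28471033]
 [  0.         401.66879891 187.80027943]
 [  0.           0.           1.        ]] [[ 0.025  0.995 -0.098  0.53 ]
 [-1.     0.026  0.011 -0.003]
 [ 0.014  0.098  0.995  0.903]
 [ 0.     0.     0.     1.   ]] dict_keys(['img', 'camera_matrix', 'T'])
side [[484.20086996   0.         249.31377943]
 [  0.         484.20086996 185.1626184 ]
 [  0.           0.           1.        ]] [[-0.987  0.071 -0.142  0.462]
 [-0.159 -0.494  0.855  0.88 ]
 [-0.009  0.866  0.5    0.616]
 [ 0.     0.     0.     1.   ]] dict_keys(['img', 'camera_matrix', 'T'])
```

View pics/top0.png

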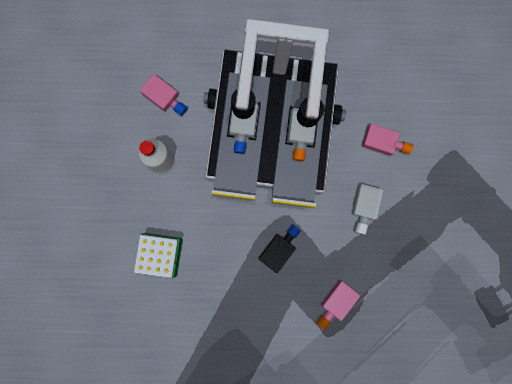

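View pics/side0.png

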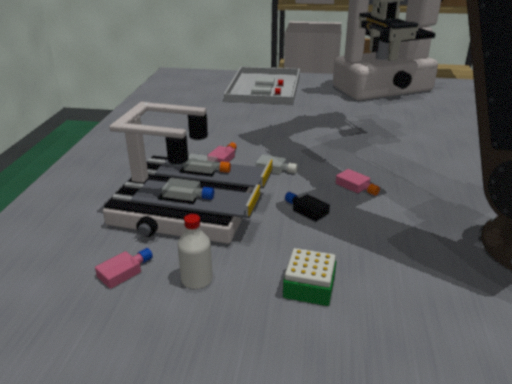

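```bash
cat >h.py <<'E'
import numpy as np,cv2
def ray(d,uv,z):
    K=d["camera_matrix"];T=d["T"]
    uv=np.atleast_2d(uv).astype(float);p=np.c_[(uv-K[:2,2])/[K[0,0],K[1,1]],np.ones(len(uv))]*[1,-1,-1]
    r=p@T[:3,:3].T;o=T[:3,3];return o+r*((z-o[2])/r[:,2])[:,None]
def blobs(img,lo,hi,amin=10):
    m=cv2.inRange(cv2.cvtColor(img,cv2.COLOR_RGB2HSV),lo,hi)
    return [c for c in cv2.findContours(m,0,1)[0] if cv2.contourArea(c)>=amin]
E
python3 - <<'E'
from h import *
d=dict(np.load("top0.npz"))
for nm,lo,hi,z in [("yel",(20,100,90),(35,255,255),.094),("blue",(105,120,60),(125,255,255),.083),("orange",(5,150,90),(17,255,255),.083)]:
    for c in blobs(d["img"],lo,hi):
        r=cv2.minAreaRect(c);print(nm,np.round(r[0],1),np.round(r[1],1),round(r[2],1),ray(d,r[0],z).round(3))
        if nm=="yel" and max(r[1])>20:
            b=c[:,0];l=b[b[:,0]==b[:,0].min()].mean(0);q=b[b[:,0]==b[:,0].max()].mean(0);print(l,q,ray(d,[l,q],z).round(4))
im=cv2.resize(d["img"][90:220,190:350],None,fx=4.5,fy=4.5,interpolation=cv2.INTER_CUBIC)
cv2.imwrite("pics/c0.png",im[:,:,::-1])
E
```

```text
yel [293.4 203.6] [43.4  2.4] 7.1 [[ 0.58  -0.096  0.094]]
[272.  200.5] [315. 206.] [[ 0.5852 -0.0526  0.094 ]
 [ 0.5763 -0.1397  0.094 ]]
yel [233.  195.8] [42.5  2.4] 7.1 [[0.593 0.026 0.094]]
[212. 193.] [254.  198.5] [[ 0.5972  0.0689  0.094 ]
 [ 0.5883 -0.0161  0.094 ]]
blue [293.4 230.6] [11. 10.] 36.9 [[ 0.526 -0.098  0.083]]
blue [239.5 147. ] [12. 11.] 90.0 [[0.695 0.016 0.083]]
blue [179.8 108.3] [11.3 10.6] 45.0 [[0.774 0.143 0.083]]
orange [323.4 322.7] [10.8 10. ] 38.7 [[ 0.345 -0.161  0.083]]
orange [298.5 154.5] [11. 11.] 90.0 [[ 0.683 -0.106  0.083]]
orange [407.  148.1] [ 9.9 10.1] 20.6 [[ 0.703 -0.332  0.083]]
```

View pics/c0.png

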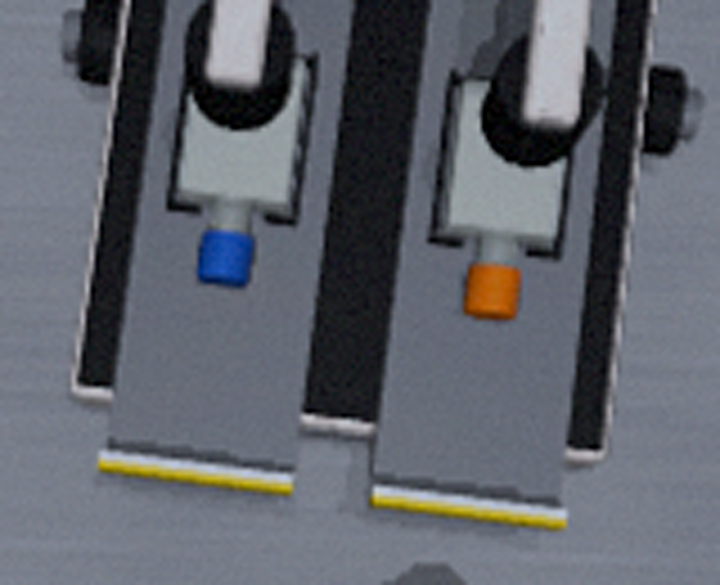

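Candidates for the blue flask, by pixel in the top view:
- (240,147): clear body on the viewer's left lane. This is the target.
- (180,108): pink look-alike.
- (293,231): black look-alike.

The crop confirms that the clear blue-capped flask is in the left lane. The left lip is at about (233,196), or (0.593, 0.026) in world, with the viewer turned about -0.105 rad. Now I'll approach with the fingers shut.

Emit:
arm_command(
  xyz=[
    [-0.8,0.6,0],
    [-1.6,1.2,0],
    [-2.4,1.8,0],
    [-3.3,2.4,0],
    [-4.1,3.0,0],
  ],
  roll=[1.3,2.6,3.9,5.2,6.5],
  grip=[0,0,0,0,0],
  force=20,
)

```text
time: 0.52
ee_pos: [0.3955, -0.4216, 0.2255]
orientation: [0.051, 0.999, 0.001, -0.001]
ft_force: [1.2, -0.5, -0.1]
opening: 0.0602
```

```bash
cat >go.py <<'E'
import sys
from workcell import *
from scipy.spatial.transform import Rotation as R
import numpy as np
s=sense();r=R.from_quat(s["orientation"]);m=r.as_matrix()
t=np.array([float(a) for a in sys.argv[1:4]]);print("t",s["time"],"pos",s["ee_pos"].round(4),"F",s["ft_force"].round(1),"open",s["opening"])
xa=np.degrees(np.arctan2(m[1,0],m[0,0]));print("units",(m.T@(t-s["ee_pos"])/.04).round(2),"roll",round((((xa-174)+180)%360-180)/5,2))
E
python3 go.py .625 .022 .2
```

```text
t 0.5167 pos [ 0.3955 -0.4216  0.2255] F [ 1.2 -0.5 -0.1] open 0.06016391306931979
units [-4.57 11.62  0.65] roll 0.03
```

Emit:
arm_command(
  xyz=[
    [-0.4,0.9,0],
    [-0.8,1.9,0],
    [-1.1,2.8,0],
    [-1.5,3.8,0],
    [-1.9,4.8,0],
  ],
  roll=[0,0,0,0,0],
  grip=[0,0,0,0,0],
)

```text
time: 0.93
ee_pos: [0.4897, -0.2389, 0.2256]
orientation: [0.051, 0.999, 0.001, -0.001]
ft_force: [0.9, 0.3, -1.4]
opening: 0.0266
```

Emit:
arm_command(
  xyz=[
    [-0.4,0.9,0],
    [-0.8,1.9,0],
    [-1.1,2.8,0],
    [-1.5,3.8,0],
    [-1.9,4.8,0],
  ],
  roll=[0,0,0,0,0],
  grip=[0,0,0,0,0],
)

```text
time: 1.35
ee_pos: [0.5839, -0.0561, 0.2258]
orientation: [0.051, 0.999, 0.001, -0.001]
ft_force: [1.8, -0.6, -0.6]
opening: 0.0007
```

```bash
python3 go.py .625 .022 .2
```

```text
t 1.35 pos [ 0.5839 -0.0561  0.2258] F [ 1.8 -0.6 -0.6] open 0.0006860495312414322
units [-0.82  2.05  0.65] roll 0.03
```

Emit:
arm_command(
  xyz=[
    [-0.4,0.8,0.3],
    [-0.8,1.6,0.6],
    [-0.8,2.05,0.9],
    [-0.8,2.05,0.9],
  ],
  roll=[0,0,0,0],
  grip=[0,0,0,0],
)

```text
time: 1.68
ee_pos: [0.6234, 0.0256, 0.186]
orientation: [0.05, 0.999, 0.001, -0.003]
ft_force: [-1.4, -0.3, -1.0]
opening: 0.0002
```

```bash
python3 go.py .625 .022 .12; python3 - <<'E'
from h import *
from workcell import *
from scipy.spatial.transform import Rotation as R
s=sense();d=snapshot("wrist");M=np.eye(4);M[:3,:3]=R.from_quat(s["orientation"]).as_matrix();M[:3,3]=s["ee_pos"]
d["T"]=M@d["tool_from_camera"];print(d["T"].round(3))
cv2.imwrite("pics/w1.png",d["img"][:,:,::-1]);np.savez("w1.npz",img=d["img"],camera_matrix=d["camera_matrix"],T=d["T"])
for c in blobs(d["img"],(20,100,90),(35,255,255),60):
    b=cv2.boxPoints(cv2.minAreaRect(c));print(b.round(0).tolist(),ray(d,b,.094).round(4).tolist())
E
```

```text
t 1.6833 pos [0.6234 0.0256 0.186 ] F [-1.4 -0.3 -1. ] open 0.00024461771125901846
units [-0.06 -0.09  1.65] roll 0.06
[[ 0.1   -0.963 -0.249  0.557]
 [ 0.995  0.097  0.025  0.031]
 [-0.    -0.25   0.968  0.343]
 [ 0.     0.     0.     1.   ]]
[[45.0, 295.0], [394.0, 295.0], [394.0, 307.0], [45.0, 307.0]] [[0.7015, -0.1782, 0.094], [0.7337, 0.1422, 0.094], [0.7465, 0.1424, 0.094], [0.7139, -0.1817, 0.094]]
[[265.0, 285.0], [265.0, 232.0], [270.0, 232.0], [270.0, 285.0]] [[0.7115, 0.0247, 0.094], [0.6598, 0.0295, 0.094], [0.6602, 0.0339, 0.094], [0.7119, 0.0293, 0.094]]
[[240.0, 232.0], [244.0, 232.0], [244.0, 285.0], [240.0, 285.0]] [[0.6576, 0.0078, 0.094], [0.6579, 0.0113, 0.094], [0.7096, 0.0056, 0.094], [0.7092, 0.002, 0.094]]
[[200.0, 160.0], [200.0, 153.0], [307.0, 153.0], [307.0, 160.0]] [[0.5914, -0.0177, 0.094], [0.5857, -0.0169, 0.094], [0.5945, 0.0699, 0.094], [0.6002, 0.0696, 0.094]]
[[50.0, 153.0], [165.0, 153.0], [165.0, 160.0], [50.0, 160.0]] [[0.5735, -0.1386, 0.094], [0.5829, -0.0453, 0.094], [0.5885, -0.0463, 0.094], [0.5791, -0.1401, 0.094]]
[[453.0, 12.0], [463.0, 12.0], [463.0, 21.0], [453.0, 21.0]] [[0.502, 0.1821, 0.094], [0.5027, 0.1894, 0.094], [0.5087, 0.1898, 0.094], [0.508, 0.1825, 0.094]]
[[432.0, 11.0], [441.0, 11.0], [441.0, 21.0], [432.0, 21.0]] [[0.4998, 0.1668, 0.094], [0.5004, 0.1733, 0.094], [0.5071, 0.1737, 0.094], [0.5064, 0.1671, 0.094]]
[[411.0, 11.0], [420.0, 11.0], [420.0, 21.0], [411.0, 21.0]] [[0.4982, 0.1515, 0.094], [0.4989, 0.1581, 0.094], [0.5055, 0.1583, 0.094], [0.5049, 0.1517, 0.094]]
[[388.0, 16.0], [395.0, 10.0], [400.0, 15.0], [393.0, 22.0]] [[0.5001, 0.1345, 0.094], [0.496, 0.1395, 0.094], [0.5001, 0.1436, 0.094], [0.5042, 0.1385, 0.094]]
```

View pics/w1.png

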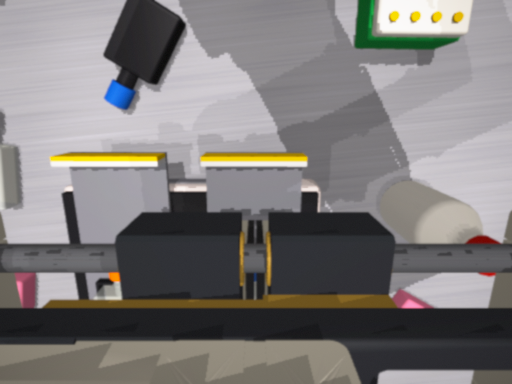

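The wrist view shows the left lip at columns 200–307, rows 153–160. Its yellow middle is at about (0.593, 0.026), which agrees with the top view. The fingers look wide, so I'll check them in the side view.

```bash
python3 - <<'E'
from h import *
from workcell import *
d=snapshot("side")
im=cv2.resize(d["img"][40:260,90:350],None,fx=2.7,fy=2.7,interpolation=cv2.INTER_CUBIC)
cv2.imwrite("pics/s1.png",im[:,:,::-1])
E
python3 go.py .625 .023 .115
```

```text
t 1.7833 pos [0.6235 0.0228 0.1887] F [-0.8 -0.4  0.2] open 0.0005451464903852334
units [-0.04  0.01  1.84] roll 0.04
```

View pics/s1.png

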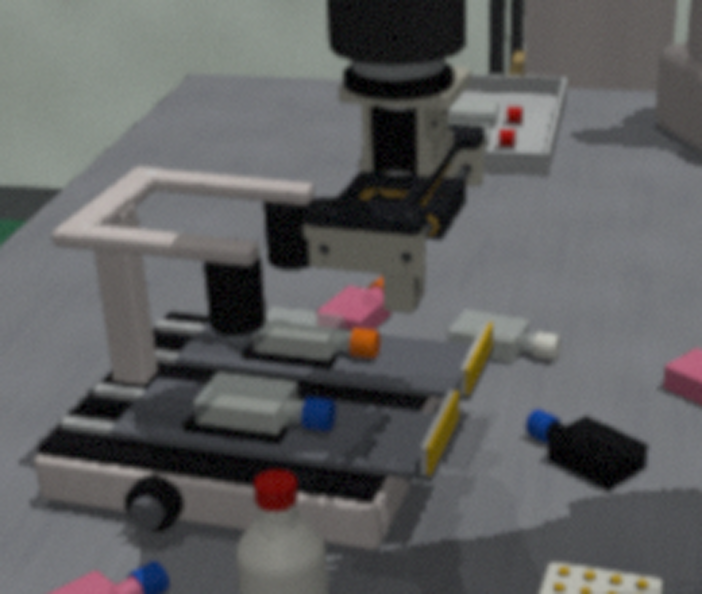

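The side view shows clear room: lamps well behind the gripper, flask cap well clear of the fingers and the bottle to the side. Going down behind the lip.

Emit:
arm_command(
  xyz=[
    [0,0,0.6],
    [0,0,1.2],
    [0,0,1.8],
    [0,0,1.8],
  ],
  roll=[0,0,0,0],
  grip=[0,0,0,0],
)

```text
time: 2.12
ee_pos: [0.6203, 0.0214, 0.1128]
orientation: [0.051, 0.999, -0.0, -0.005]
ft_force: [-0.8, -0.1, -0.6]
opening: 0.0005
```

```bash
python3 go.py .623 .023 .080
```

```text
t 2.1167 pos [0.6203 0.0214 0.1128] F [-0.8 -0.1 -0.6] open 0.0005434915518960657
units [-0.07  0.05  0.82] roll 0.02
```

Emit:
arm_command(
  xyz=[
    [-0.1,0,0.3],
    [-0.1,0,0.6],
    [-0.1,0,0.8],
    [-0.1,0,0.8],
    [-0.1,0,0.8],
  ],
  roll=[0,0,0,0,0],
  grip=[0,0,0,0,0],
)

```text
time: 2.53
ee_pos: [0.624, 0.0207, 0.0808]
orientation: [0.051, 0.999, -0.0, -0.005]
ft_force: [-0.4, 0.9, -0.5]
opening: 0.0005
```

```bash
python3 go.py .6 .0245 .080
python3 - <<'E'
from h import *
from workcell import *
d=snapshot("side")
im=cv2.resize(d["img"][130:230,190:310],None,fx=5,fy=5,interpolation=cv2.INTER_CUBIC)
cv2.imwrite("pics/s2.png",im[:,:,::-1])
E
```

```text
t 2.5333 pos [0.624  0.0207 0.0808] F [-0.4  0.9 -0.5] open 0.0005365618369780652
units [0.61 0.03 0.03] roll 0.02
```

View pics/s2.png

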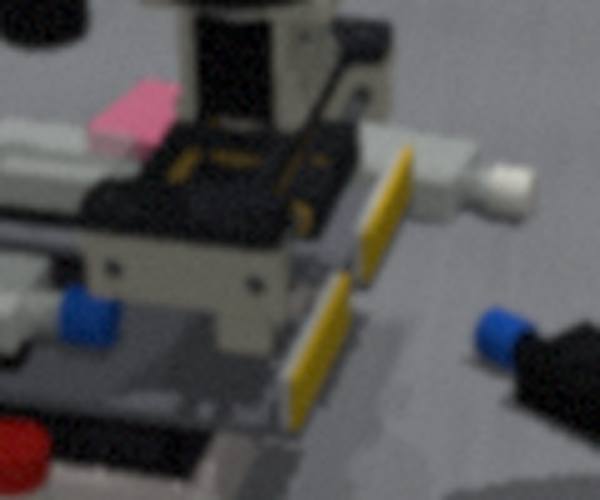

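The side view shows the fingertip down behind the left lip, above bare floor and ahead of the blue cap. Drawing the slider now in gentle steps.

Emit:
arm_command(
  xyz=[
    [0.1,0,0],
    [0.2,0,0],
    [0.3,0,0],
    [0.4,0,0],
    [0.5,0,0],
  ],
  roll=[0,0,0,0,0],
  grip=[0,0,0,0,0],
)

```text
time: 3.0
ee_pos: [0.6046, 0.0231, 0.082]
orientation: [0.051, 0.999, -0.0, -0.004]
ft_force: [2.0, -1.1, -0.5]
opening: 0.0007
```

```bash
python3 go.py .489 .0365 .080
```

```text
t 3.0 pos [0.6046 0.0231 0.082 ] F [ 2.  -1.1 -0.5] open 0.0006914802138844544
units [2.91 0.04 0.07] roll 0.03
```

Emit:
arm_command(
  xyz=[
    [0.2,0,0],
    [0.4,0,0],
    [0.6,0,0.05],
    [0.8,0,0.05],
    [1.0,0,0.05],
  ],
  roll=[0,0,0,0,0],
  grip=[0,0,0,0,0],
)

```text
time: 3.42
ee_pos: [0.564, 0.0274, 0.0805]
orientation: [0.051, 0.999, 0.0, -0.004]
ft_force: [3.2, 0.0, 0.2]
opening: 0.0008
```

Emit:
arm_command(
  xyz=[
    [0.2,0,0],
    [0.4,0,0],
    [0.6,0,0],
    [0.8,0,0],
    [1.0,0,0],
  ],
  roll=[0,0,0,0,0],
  grip=[0,0,0,0,0],
)

```text
time: 3.83
ee_pos: [0.5233, 0.0315, 0.0806]
orientation: [0.051, 0.999, 0.0, -0.004]
ft_force: [2.3, 0.1, -1.1]
opening: 0.0003
```

```bash
python3 go.py .489 .0365 .080;python3 - <<'E'
from h import *
from workcell import *
d=snapshot("side")
im=cv2.resize(d["img"][90:250,100:340],None,fx=3,fy=3,interpolation=cv2.INTER_CUBIC)
cv2.imwrite("pics/s3.png",im[:,:,::-1])
E
```

```text
t 3.8333 pos [0.5233 0.0315 0.0806] F [ 2.3  0.1 -1.1] open 0.0002661433831240388
units [0.87 0.04 0.02] roll 0.03
```

View pics/s3.png

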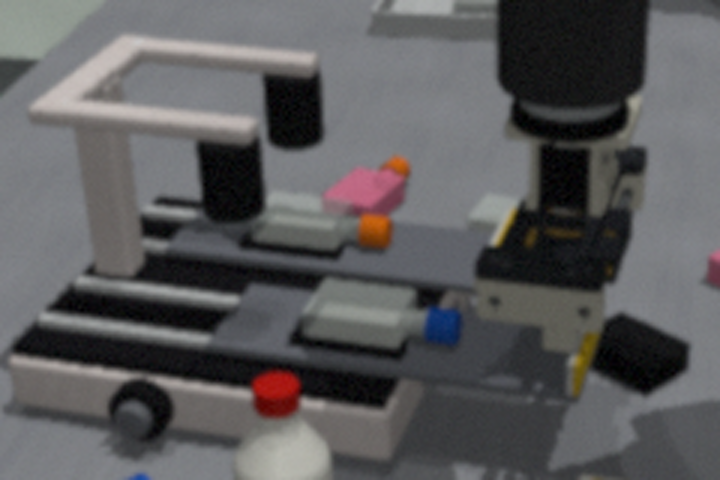

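The slider is about 85 mm out with the blue flask still flat, and the orange slider hasn't moved. Continuing to the stop.

Emit:
arm_command(
  xyz=[
    [0.2,0,0],
    [0.4,0,0],
    [0.5,0,0],
    [0.6,0,0],
    [0.7,0,0],
  ],
  roll=[0,0,0,0,0],
  grip=[0,0,0,0,0],
)

```text
time: 4.3
ee_pos: [0.4934, 0.0342, 0.0808]
orientation: [0.051, 0.999, -0.0, -0.005]
ft_force: [2.8, 0.2, -1.3]
opening: 0.0004
```

Emit:
arm_command(
  xyz=[
    [0.1,0,0],
    [0.2,0,0],
    [0.3,0,0],
  ],
  roll=[0,0,0],
  grip=[0,0,0],
)

```text
time: 4.55
ee_pos: [0.4913, 0.0367, 0.0832]
orientation: [0.049, 0.999, 0.001, 0.004]
ft_force: [50.0, -20.9, -31.0]
opening: 0.0003
```

```bash
python3 go.py .489 .0365 .080
```

```text
t 4.55 pos [0.4913 0.0367 0.0832] F [ 50.  -20.9 -31. ] open 0.0002665511876561679
units [ 0.06 -0.01  0.08] roll 0.07
```

The force jumped to 50 N, so the slider is at its end stop. Backing off the lip, then up.

Emit:
arm_command(
  xyz=[
    [-0.1,0,0],
    [-0.25,0,0],
    [-0.4,0,0],
    [-0.4,0,0],
  ],
  roll=[0,0,0,0],
  grip=[0,0,0,0],
)

```text
time: 4.88
ee_pos: [0.5074, 0.0349, 0.0829]
orientation: [0.049, 0.999, 0.001, 0.004]
ft_force: [1.3, 0.3, 0.8]
opening: 0.0006
```

Emit:
arm_command(
  xyz=[
    [0,0,-0.4],
    [0,0,-1.0],
    [0,0,-1.8],
    [0,0,-2.6],
    [0,0,-3.2],
  ],
  roll=[0,0,0,0,0],
  grip=[0,0,0,0,0],
)

```text
time: 5.3
ee_pos: [0.5061, 0.0346, 0.2132]
orientation: [0.049, 0.999, 0.001, 0.004]
ft_force: [0.8, -0.1, 0.9]
opening: 0.0008
```

Emit:
arm_command(
  xyz=[
    [0,-0.9,0],
    [0,-1.8,0],
    [0,-2.8,0],
    [0,-3.8,0],
    [0,-4.5,0],
  ],
  roll=[0,0,0,0,0],
  grip=[0,0,0,0,0],
)

```text
time: 5.72
ee_pos: [0.4867, -0.1465, 0.2125]
orientation: [0.05, 0.999, 0.001, 0.003]
ft_force: [0.3, 0.5, -0.2]
opening: 0.0003
```

Emit:
arm_command(
  xyz=[
    [0,-0.9,0],
    [0,-1.8,0],
    [0,-2.8,0],
    [0,-2.8,0],
    [0,-2.8,0],
  ],
  roll=[0,0,0,0,0],
  grip=[0,0,0,0,0],
)

```text
time: 6.13
ee_pos: [0.4741, -0.2595, 0.2112]
orientation: [0.052, 0.999, 0.002, 0.002]
ft_force: [0.5, 0.3, 0.3]
opening: 0.0005
```

```bash
python3 - <<'E'
from h import *
from workcell import *
d=snapshot("top");e=snapshot("side")
s=sense();print(s["time"],s["ee_pos"],s["ft_force"])
for nm,lo,hi,z in [("yel",(20,100,90),(35,255,255),.094),("blue",(105,120,60),(125,255,255),.083),("orange",(5,150,90),(17,255,255),.083)]:
    for c in blobs(d["img"],lo,hi):
        r=cv2.minAreaRect(c);print(nm,np.round(r[0],1),ray(d,r[0],z).round(3))
cv2.imwrite("pics/end.png",cv2.resize(np.hstack([d["img"][:300,100:440],e["img"][70:370,60:400]]),(800,353))[:,:,::-1])
E
```

```text
6.2333 [ 0.47489775 -0.25763528  0.21165023] [ 0.62713224  0.61364182 -0.16685274]
yel [223.5 254.9] [[0.474 0.042 0.094]]
blue [231.9 203.9] [[0.577 0.029 0.083]]
blue [179.8 108.3] [[0.774 0.143 0.083]]
orange [299.  154.3] [[ 0.683 -0.107  0.083]]
orange [406.7 148.1] [[ 0.703 -0.332  0.083]]
```

View pics/end.png

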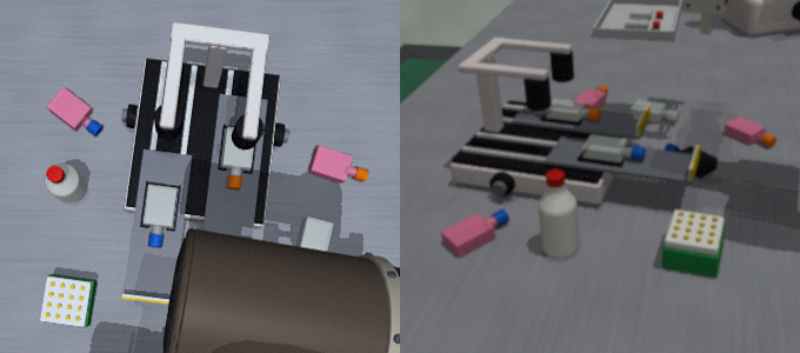

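The cap moved 119 mm and the flask is lying flat. The orange cap and the loose things haven't moved, and the arm is clear, so I'm handing in.

```bash
python3 -c "
from workcell import *
print(finish_job())"
```

```text
the job is handed in; nothing more can be done
None
```

I hooked the closed fingertip behind the left lip, drew the blue-capped flask's slider out to its end stop, backed off, lifted clear and handed in at about 6.2 s.

**Slider:** The pull took about 2–3 N until the wrist force rose to about 54 N of horizontal pull, with about 31 N vertical, which I took as the end stop. That is well under the 120 N limit. In the top view the blue cap moved about 119 mm; the arm partly hid the lip in that picture.

**Flasks and loose things:** In the final pictures the blue flask lies flat in its nest. The orange cap is within about 1 mm of where it started. The bottle, tip box and spare flask look unmoved, though the arm partly hid the spare flask from above.

**Arm:** It stood clear at the end, with the wrist force near zero. No check failed or disagreed, but `finish_job()` gives no verdict, so I can't confirm the judged result.

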